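Set the straightedge, then bring the copper pattern plate out of its case

TASK

First lay the steel straightedge flat on the bench with one long edge flush along the robot-side edge of the board that carries the copper blank, roughly centred on it, and let go of it. Then lift the red tab of the green case's cover flap until it stands upright or farther back and stays open by itself, draw the copper pattern plate (wooden grip) straight up out of its slot, and hold it upright over the middle of the copper blank, a few centimetres clear of it and with its long side parallel to the straightedge. Finish while still holding it there; the flap stays open, the straightedge stays flush, and the steel plate in the case and everything else on the bench are left alone.

Things in the scene. Friction and masses are not known exactly. Their poses are not given: they have to be found in the camera images.
- blank: Copper blank on a wooden board, fixed to the bench: one low slab 100 (x) x 160 (y) x 14 mm high. Origin: centre of its underside, on the bench. Its -x side, a vertical face 50 mm from the origin and 160 mm long, looks roughly to the robot: the straightedge goes against this face.
- rule: Loose steel straightedge, 50 wide (x) x 200 long (y) x 6 mm thick, about 0.35 kg, lying flat on the bench, with an upright pale wooden grip in the middle of its top. Origin: centre of its underside. Both long edges (its +x and -x sides, 25 mm from the origin) are straight and either may be used: it lies flush on the blank's -x face when its long axis is parallel to that face and its origin is 75 mm from the blank's origin along the blank's -x.
- rule_grip (a point): Point on the straightedge's wooden grip to take hold of, 38 mm above the rule's underside. The grip is 12 mm thick along the rule's x, 40 mm long along its y, and reaches from the steel up to 50 mm above the rule's underside, in the middle of the rule.
- case: Green case fixed to the bench, 130 (x) x 242 (y) x 78 mm high, walls 6 mm, covered by the hinged flap. Origin: centre of its underside; -x side towards the robot. Inside, on a floor 8 mm up, two wooden slots 28 mm high, 9 mm wide and 96 mm long run along the case's x, at y = +50 mm and y = -50 mm; each holds one plate standing on edge. The copper plate may be in either.
- flap (a joint): Angle of the case's cover flap: 0 shut, positive as its robot-side edge rises, up to the stop at 1.9 rad. A stiff hinge (0.25 N m) keeps it wherever it is left; lifting at the tab takes about 3 N. It may start slightly ajar.
- flap_hinge (a point): Middle of the flap's hinge line, at the top of the case's far (+x) wall, 78 mm above the bench. The hinge line is parallel to the case's y.
- flap_tab (a point): Point to take hold of on the flap's red tab: the tab is 16 mm wide (case y) and 10 mm thick and sticks out 36 mm beyond the flap's free edge over the robot side of the case, with clear space beneath. The point is 154 mm from the hinge, 24 mm beyond the flap's free edge; with the flap shut it is 82 mm above the bench. The flap itself is 130 x 242 x 6 mm, about 0.25 kg.
- pattern: The copper pattern plate (wanted): a plate 90 (x) x 6 (y) x 40 mm high standing on edge, about 0.2 kg, with a pale wooden grip on top, 40 (x) x 12 (y) mm, from 40 to 62 mm above its lower edge. Origin: centre of its lower edge. z up when upright. In the case its top is 8 mm below the rim.
- spare: The steel plate with a black grip, same sizes as the copper one, standing in the other slot. To be left in its slot.
- hammer: Bystander: hammer lying on the bench, about 240 mm long.
- punch_tin: Bystander: tin full of punches, 72 mm across, 90 mm high (140 mm with the punches). Origin at its underside.
- bowl: Bystander: small copper bowl, 120 mm across, 40 mm high.
- jar: Bystander: amber jar, 60 mm across, 80 mm high.
- wood_block: Bystander: wooden block 70 x 50 x 40 mm.
- punch: Bystander: dark steel punch lying on the bench, 120 mm long, 10 mm thick.
Not all that is in view belongs to the job. Leave any blue or yellow look-alike of the rule alone.

How it is judged (in metres and radians):
On the way, in this order (a step that is already met when the one before it is completed fails the run):
1. the straightedge lies flat and flush along the robot-side edge of the blank, let go (x of rule in the frame of blank between -0.0795 and -0.0705 m and y of rule in the frame of blank between -0.03 and 0.03 m and angle between the x axis of rule and the x axis of blank, either way round below 0.035 rad and angle between rule's own z axis and vertical below 0.05 rad and height (world z) of rule below 0.004 m and contact force between each of the fingers, the arm and rule below 0.1 N and linear speed of rule below 0.02 m/s), for 0.2 s.
2. the cover flap is lifted open and stands by itself (value of joint flap above 1.35 rad and contact force between each of the fingers, the arm and flap below 0.1 N), for 0.2 s.
3. the copper pattern plate is drawn up clear of the case in the fingers (height (world z) of pattern above 0.088 m and contact force between the fingers and pattern above 1 N and contact force between pattern and case below 0.1 N), for 0.1 s.
At the end, for the whole second after the job is handed in: Copper plate held still, upright (0.2 rad), 15-150 mm above the blank, within 35 mm of its middle, parallel to the rule (0.17 rad), touching nothing else; rule flat, free, edge within 4.5 mm of the blank's face, 0.035 rad, centred 30 mm; flap over 1.35 rad; steel plate within 15 mm (all of step 1 and value of joint flap above 1.35 rad and contact force between the fingers and pattern above 1 N and contact force between pattern and blank below 0.1 N and contact force between pattern and rule below 0.1 N and contact force between pattern and case below 0.1 N and height (world z) of pattern between 0.029 and 0.164 m and horizontal distance between pattern and blank below 0.035 m and angle between pattern's own z axis and vertical below 0.2 rad and angle between the x axis of pattern and the y axis of rule, either way round below 0.17 rad and linear speed of pattern below 0.03 m/s and distance of spare from where it was at the start of the episode below 0.015 m); the arm keeps its last pose, push and grip.
It fails at once if a bystander is pushed more than 30 mm from its place (distance of any of hammer, punch_tin, bowl, jar, wood_block, punch from where it was at the start of the episode above 0.03 m).
It fails at once if the steel plate is pulled up or shifted (distance of spare from where it was at the start of the episode above 0.025 m).
It also fails if it takes over 53 s, if anything falls off the work surface, if the arm or the gripper's body presses on something with over 40 N, if the wrist force passes 120 N, or if a joint passes its speed limit or range.

ROBOT

A 7-joint arm with a two-finger parallel gripper is mounted at the origin on the work surface. World frame = base frame: x ahead of the robot, y to its left, z up, the work surface at z = 0. Lengths are in mm, angles in rad, forces in N, time in s.
With the tool pointing down it reaches from about 400 to 850 mm from the base axis. Payload 10.4 kg.
Tool frame: the origin (TCP) lies midway between the tips of the shut fingers; the grasp point (between the pads) lies ctrl.pinch_z behind it (ctrl.pinch_z is the distance from the TCP to the grasp point, in mm); z points along the fingers, y is the line along which they close (so a half turn about z gives the same grasp; the last joint's range is limited). The gripper opens to 85 mm and grips with 20 to 120 N. Pads are 22 mm wide; open, the fingers measure 114 mm over their backs; the gripper's body (76 mm by 85 mm) begins 54 mm behind the grasp point. The pads swing forward as they close: fully open they stand 13 mm farther back than shut.
Start: joints at [1.275, 0.332, -0.065, 1.46, 0.022, 1.35, -0.088], TCP at [168.414, -601.904, 231.338] pointing down, gripper open.
Joint ranges: [-2.6, 2.6], [-0.5, 2.12], [-1.47, 1.34], [0.16, 2.42], [-1.27, 4.41], [0.06, 2.06], [-2.6, 2.6]. Speed limits (rad/s): [2.22, 2.22, 2.79, 2.79, 3.14, 3.14, 3.14].

INTERFACE

Orientations are given as a unit quaternion [x, y, z, w].
In Python, from cell import ctrl, vision, workorder gives the robot as it stands.
- The arm moves only by the tool drive_tool, never from a script. Its argument "deltas" is a list of rows, each an object of numbers: "tx", "ty", "tz": the shift along the tool's x, y, z in mm; "rx", "ry", "rz": the turn, a rotation vector about the tool's x, y, z in rad. In form: [{"tx": .., "ty": .., "tz": .., "rx": .., "ry": .., "rz": ..}, ...]. A call has 1 to 10 rows; each row is the pose to reach, as a shift and turn from the pose commanded when the call began, along the tool's axes at that moment; what a row does not reach only later rows make up. A row lasts 1/12 s, in which the tool goes at most 41.7 mm and 7.16 degrees, less where a joint would pass 70% of its speed; a pose out of reach is approached as far as the arm can. A call with a gripper value outside its range is refused whole. "fingers" is the closure in counts, from 0 (fully open) to 255 (shut), set as the call begins (left out, the last holds). The fingers move at their own pace and stop on an object; "newtons" is the grip in N (left out, the last holds). Time passes only in rows, so rows that repeat a pose let the fingers close. It gives the time, the measured TCP pose, the force, the opening and the grip force at its end, in the units of the state.
- ctrl.get_obs(): the state, without advancing time (a new reading comes with each control period).
- vision.get_image(name): name is "scene" or "top"; returns a dict with "color" (384x512x3 uint8, blue, green, red), "K" (3x3 intrinsics, pixels), "T" (4x4, takes a point from camera to world coordinates). Camera axes: x right, y down, z forward; pixel columns grow to the right and rows downward; lengths in mm; the calibration is good to about 2 mm. A picture is of the moment at which its call begins. There is no depth.
- workorder.sign_off(): hands the job in; it is judged then, once.
The state is a dict: "time_s": time; "qpos": joint angles; "dq": joint speeds; "tau": joint torques, N m; "eef_pos": TCP position; "orientation": TCP orientation; "ft_force": force on the tool from outside, world axes, zero at the start; "moment": the same for the moment, N m; "opening": opening from 0.0 (shut) to 1.0 (fully open); "grasp_force": force on a finger pad.
Only numpy, scipy, OpenCV 4.12 (cv2) and the standard library are available. Lean on these libraries where they do the work, as an engineer would, in place of code of your own. Each camera call takes 0.05 s, during which the arm holds its last target. There are 200 camera calls.

## Working session

There is one attempt and no reset: what is moved stays moved. The work goes in short steps, Python scripts to look and compute and a tool call to move; the robot and the scene stay as the last step left them, time stands still between calls to the robot, and variables do not carry over. Pictures are saved under pics/ and viewed, at most 10 in all, crops included, and the job is handed in when it is done.

Besides the shell and the picture viewer there is one more tool, called after "Call:" in YAML: its name, and indented under it one key for each argument. drive_tool: Moves the arm, as the interface text tells. Its arguments: {"type":"object","properties":{"deltas":{"type":"array"},"fingers":{"type":"number"},"newtons":{"type":"number"}},"required":["deltas"]}

```bash
ls; mkdir -p pics; python3 - <<'E'
from cell import ctrl, vision
import cv2,numpy as np,pickle
o=ctrl.get_obs(); print({k:np.round(v,3) for k,v in o.items()}, ctrl.pinch_z)
d={}
for n in("scene","top"):
    i=vision.get_image(n); d[n]=i; cv2.imwrite(f"pics/{n}0.png",i["color"])
    print(n,np.round(i["K"],1).tolist(),np.round(i["T"],3).tolist())
pickle.dump(d,open("im0.pkl","wb"))
E
```

```text
pics
{'time_s': np.float64(0.0), 'qpos': array([ 1.275,  0.333, -0.065,  1.461,  0.022,  1.35 , -0.088]), 'dq': array([-0.002,  0.   , -0.002, -0.   ,  0.   , -0.   , -0.   ]), 'tau': array([-0.0000e+00, -6.2545e+01,  4.9000e-02, -3.9161e+01,  1.6000e-02,
        1.0000e-02,  0.0000e+00]), 'eef_pos': array([ 168.3  , -601.529,  230.526]), 'orientation': array([ 0.991,  0.136, -0.   , -0.001]), 'ft_force': array([ 0.312, -0.245, -0.769]), 'moment': array([-0.031, -0.029,  0.007]), 'grasp_force': np.float64(0.0), 'opening': np.float64(1.001)} 18.700000000000003
scene [[394.3, 0.0, 257.1], [0.0, 394.3, 191.8], [0.0, 0.0, 1.0]] [[0.618, 0.653, -0.438, 1080.614], [0.786, -0.523, 0.331, -418.727], [-0.013, -0.549, -0.836, 1205.793], [0.0, 0.0, 0.0, 1.0]]
top [[471.4, 0.0, 260.0], [0.0, 471.4, 202.2], [0.0, 0.0, 1.0]] [[0.007, -0.997, 0.072, 389.496], [-1.0, -0.008, -0.018, 38.714], [0.018, -0.072, -0.997, 1491.31], [0.0, 0.0, 0.0, 1.0]]
```

View pics/scene0.png

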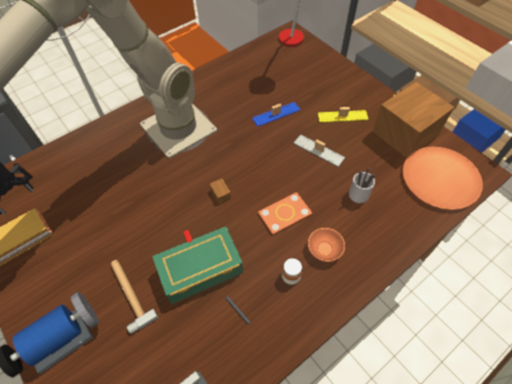

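View pics/top0.png

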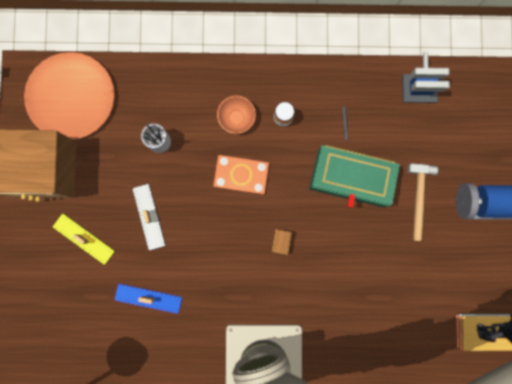

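The steel/white rule at top-view (148,217) is the plain one; yellow (83,239) and blue (148,299) are the look-alikes. The blank is at (241,175), the case at (356,176) with its red tab at (352,201). I'll confirm with a crop and measure.

```bash
cat > h.py <<'E'
import cv2,numpy as np,pickle
def ray(im,px,z):
    K,T=im["K"],im["T"]; px=np.atleast_2d(np.float64(px))
    d=(T[:3,:3]@np.linalg.inv(K)@np.c_[px,np.ones(len(px))].T).T
    o=T[:3,3]; return o+d*((z-o[2])/d[:,2])[:,None]
def proj(im,P):
    P=np.atleast_2d(np.float64(P)); T=im["T"]
    c=(P-T[:3,3])@T[:3,:3]@im["K"].T; return c[:,:2]/c[:,2:]
def two(ia,pa,ib,pb):
    A=[];b=[]
    for im,p in((ia,pa),(ib,pb)):
        P=im["K"]@np.linalg.inv(im["T"])[:3]
        for k in(0,1): r=p[k]*P[2]-P[k]; A.append(r[:3]); b.append(-r[3])
    return np.linalg.lstsq(np.array(A),np.array(b),rcond=None)[0]
def mask(im,lo,hi,box):
    h=cv2.cvtColor(im["color"],cv2.COLOR_BGR2HSV); m=cv2.inRange(h,np.array(lo),np.array(hi))
    z=np.zeros_like(m); x0,y0,x1,y1=box; z[y0:y1,x0:x1]=m[y0:y1,x0:x1]; return z
def big(m):
    c,_=cv2.findContours(m,cv2.RETR_EXTERNAL,cv2.CHAIN_APPROX_NONE); return max(c,key=cv2.contourArea)[:,0]
def rect(im,c,z):
    P=ray(im,c,z)[:,:2].astype(np.float32); r=cv2.minAreaRect(P); b=cv2.boxPoints(r)
    e=[b[1]-b[0],b[2]-b[1]]; n=[np.linalg.norm(v) for v in e]; L=e[int(np.argmax(n))]
    return np.round(r[0],1),np.round(n,1),round(float(np.arctan2(L[1],L[0])%np.pi),4)
E
python3 - <<'E'
from h import *
d=pickle.load(open("im0.pkl","rb")); t,s=d["top"],d["scene"]
print("blank",rect(t,big(mask(t,(0,90,120),(22,255,255),(205,145,280,205))),14))
print("rule",rect(t,big(mask(t,(0,0,120),(179,70,255),(125,175,175,260))),6))
print("flap",rect(t,big(mask(t,(45,80,30),(90,255,255),(300,130,415,215))),84))
for n,im,b in(("top",t,(335,190,365,212)),("sc",s,(175,225,200,250))):
    c=big(mask(im,(0,150,100),(8,255,255),b)); print(n,"tab",c.min(0),c.max(0),np.round(c.mean(0),1),rect(im,c,87))
a=cv2.resize(t["color"][140:270,110:240],(520,520),interpolation=2); cv2.imwrite("pics/crop_rule.png",a)
b=np.hstack([cv2.resize(t["color"][135:215,300:410],None,fx=3.6,fy=3.6,interpolation=2),cv2.resize(s["color"][220:300,145:255],None,fx=3.6,fy=3.6,interpolation=2)]); 
a2=np.zeros((600,800,3),np.uint8); a2[:288,:792]=b; a2[290:600,:310]=cv2.resize(a,(310,310)); a2[290:600,320:790]=cv2.resize(s["color"][130:250,250:390],(470,310))
cv2.imwrite("pics/crop1.png",a2)
E
```

```text
blank (array([584.5,  74.4]), array([112.3, 169.8], dtype=float32), 1.4223)
rule (array([448.6, 362.7]), array([ 57.7, 207.2], dtype=float32), 0.2821)
flap (array([ 570.7, -272.7]), array([134.3, 248.9], dtype=float32), 1.3364)
top tab [346 194] [354 208] [350.6 201.6] (array([ 496. , -258.8]), array([41.6, 24. ], dtype=float32), 2.8906)
sc tab [183 229] [192 241] [187.2 235.1] (array([ 485.7, -251.5]), array([45.1, 21.4], dtype=float32), 2.9069)
```

View pics/crop1.png

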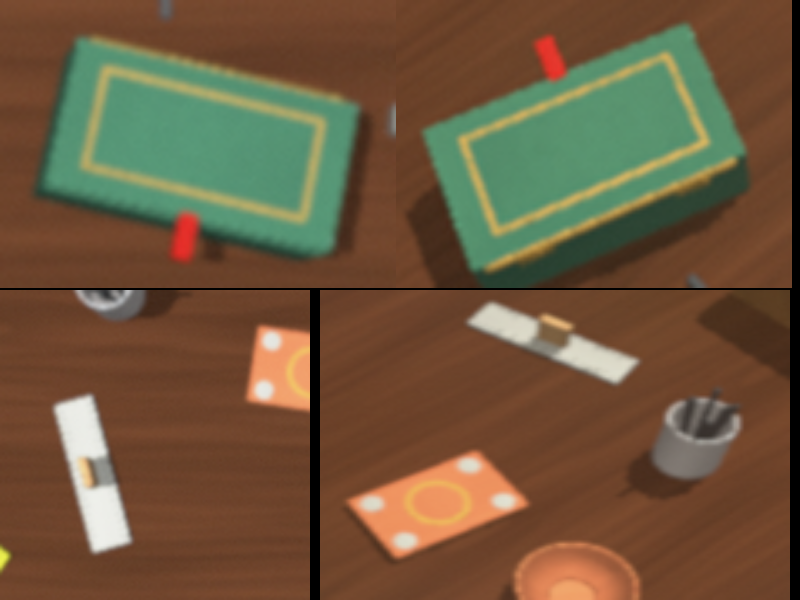

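The crop confirms it: the silvery-white rule with the wooden grip (lower left and right panels) is the one meant. The blank is the orange slab with four white dots, and the flap is shut with its tab facing the robot. I'll add a move-conversion helper next.

```bash
cat >> h.py <<'E'
from scipy.spatial.transform import Rotation as Ro
def Rdown(yy,pitch=0.):
    # tool z down, tool y at world yaw yy
    y=np.array([np.cos(yy),np.sin(yy),0]); z=np.array([0,0,-1.]); return Ro.from_matrix(np.c_[np.cross(y,z),y,z])
def mv(o,tgts):
    # tgts: list of (x,y,z,toolyaw or Rotation); prints rows relative to present pose
    R0=Ro.from_quat(o["orientation"]); 
    for x,y,z,R in tgts:
        if not isinstance(R,Ro): R=Rdown(R)
        t=R0.inv().apply(np.array([x,y,z])-o["eef_pos"]); r=(R0.inv()*R).as_rotvec()
        print("t",np.round(t,1).tolist(),"r",np.round(r,3).tolist())
E
python3 - <<'E'
from h import *; from cell import ctrl
o=ctrl.get_obs(); mv(o,[(530,-100,230,-1.298),(448.6,362.7,180,-1.289),(448.6,362.7,75,-1.289),(448.6,362.7,20,-1.289)])
d=pickle.load(open("im0.pkl","rb")); t,s=d["top"],d["scene"]
# grip top centres in two views
for n,im,b in(("t",t,(138,205,160,228)),("s",s,(310,135,332,157))):
    c=big(mask(im,(8,60,110),(28,255,255),b)); print(n,c.min(0),c.max(0),c.mean(0),ray(im,c.mean(0),48))
E
```

```text
t [483.5, -385.6, 1.1] r [-0.001, 0.0, 0.0]
t [529.8, -853.0, 51.7] r [-0.001, 0.0, -0.009]
t [529.8, -852.9, 156.7] r [-0.001, 0.0, -0.009]
t [529.8, -852.8, 211.7] r [-0.001, 0.0, -0.009]
t [143 210] [150 222] [146.28571429 216.03571429] [[448.25445691 359.56550252  48.        ]]
s [310 135] [331 151] [321.20987654 141.75308642] [[447.30223635 371.73226781  48.        ]]
```

Call:
drive_tool:
  deltas:
    - {"tx":483,"ty":-386,"tz":0}
    - {"tx":483,"ty":-386,"tz":0}
    - {"tx":483,"ty":-386,"tz":0}
    - {"tx":483,"ty":-386,"tz":0}
    - {"tx":483,"ty":-386,"tz":0}
    - {"tx":483,"ty":-386,"tz":0}
    - {"tx":483,"ty":-386,"tz":0}
    - {"tx":483,"ty":-386,"tz":0}
    - {"tx":483,"ty":-386,"tz":0}
    - {"tx":483,"ty":-386,"tz":0}
  fingers: 0

```text
validation failed for argument at $.de...
```

Call:
drive_tool:
  deltas:
    - {"tx":483,"ty":-386,"tz":0,"rx":0,"ry":0,"rz":0}
    - {"tx":483,"ty":-386,"tz":0,"rx":0,"ry":0,"rz":0}
    - {"tx":483,"ty":-386,"tz":0,"rx":0,"ry":0,"rz":0}
    - {"tx":483,"ty":-386,"tz":0,"rx":0,"ry":0,"rz":0}
    - {"tx":483,"ty":-386,"tz":0,"rx":0,"ry":0,"rz":0}
    - {"tx":483,"ty":-386,"tz":0,"rx":0,"ry":0,"rz":0}
    - {"tx":483,"ty":-386,"tz":0,"rx":0,"ry":0,"rz":0}
    - {"tx":483,"ty":-386,"tz":0,"rx":0,"ry":0,"rz":0}
    - {"tx":483,"ty":-386,"tz":0,"rx":0,"ry":0,"rz":0}
    - {"tx":483,"ty":-386,"tz":0,"rx":0,"ry":0,"rz":0}
  fingers: 0

```text
time_s: 0.93
eef_pos: [412.4, -261.8, 231.3]
orientation: [0.991, 0.136, -0.0, 0.0]
ft_force: [0.3, -0.6, -0.2]
opening: 1.001
grasp_force: 0.0
```

Call:
drive_tool:
  deltas:
    - {"tx":193,"ty":-363,"tz":0,"rx":0,"ry":0,"rz":0}
    - {"tx":193,"ty":-363,"tz":0,"rx":0,"ry":0,"rz":0}
    - {"tx":193,"ty":-363,"tz":0,"rx":0,"ry":0,"rz":0}
    - {"tx":193,"ty":-363,"tz":0,"rx":0,"ry":0,"rz":0}
    - {"tx":193,"ty":-363,"tz":0,"rx":0,"ry":0,"rz":0}
    - {"tx":193,"ty":-363,"tz":0,"rx":0,"ry":0,"rz":0}
    - {"tx":193,"ty":-363,"tz":0,"rx":0,"ry":0,"rz":0}
    - {"tx":193,"ty":-363,"tz":0,"rx":0,"ry":0,"rz":0}
    - {"tx":193,"ty":-363,"tz":0,"rx":0,"ry":0,"rz":0}
    - {"tx":193,"ty":-363,"tz":0,"rx":0,"ry":0,"rz":0}

```text
time_s: 1.77
eef_pos: [499.7, 140.6, 231.4]
orientation: [0.991, 0.136, 0.0, -0.0]
ft_force: [1.5, 0.2, 0.3]
opening: 0.999
grasp_force: 0.0
```

```bash
python3 - <<'E'
from h import *; from cell import ctrl
o=ctrl.get_obs(); print(o["qpos"].round(2)); mv(o,[(448.6,362.7,150,-1.289),(448.6,362.7,75,-1.289),(448.6,362.7,20,-1.289)])
E
```

```text
[ 0.37  0.17 -0.8   1.7   0.13  1.32 -1.76]
t [10.8, -227.6, 81.4] r [-0.0, -0.0, -0.008]
t [10.7, -227.6, 156.4] r [-0.0, -0.0, -0.008]
t [10.7, -227.6, 211.4] r [-0.0, -0.0, -0.008]
```

Call:
drive_tool:
  deltas:
    - {"tx":11,"ty":-228,"tz":80,"rx":0,"ry":0,"rz":-0.008}
    - {"tx":11,"ty":-228,"tz":80,"rx":0,"ry":0,"rz":-0.008}
    - {"tx":11,"ty":-228,"tz":80,"rx":0,"ry":0,"rz":-0.008}
    - {"tx":11,"ty":-228,"tz":80,"rx":0,"ry":0,"rz":-0.008}
    - {"tx":11,"ty":-228,"tz":80,"rx":0,"ry":0,"rz":-0.008}
    - {"tx":11,"ty":-228,"tz":80,"rx":0,"ry":0,"rz":-0.008}
    - {"tx":11,"ty":-228,"tz":120,"rx":0,"ry":0,"rz":-0.008}
    - {"tx":11,"ty":-228,"tz":150,"rx":0,"ry":0,"rz":-0.008}
    - {"tx":11,"ty":-228,"tz":150,"rx":0,"ry":0,"rz":-0.008}
    - {"tx":11,"ty":-228,"tz":150,"rx":0,"ry":0,"rz":-0.008}

```text
time_s: 2.6
eef_pos: [448.3, 359.7, 80.5]
orientation: [0.99, 0.14, -0.002, 0.001]
ft_force: [0.7, 1.3, 0.2]
opening: 1.003
grasp_force: 0.0
```

```bash
python3 - <<'E'
from h import *; from cell import ctrl,vision
o=ctrl.get_obs(); print(o["qpos"].round(2)); mv(o,[(448.6,362.7,20,-1.289)])
i=vision.get_image("scene"); p=proj(i,[o["eef_pos"],[448.6,362.7,38]]); print(p.round(0).tolist())
cv2.imwrite("pics/s1.png",cv2.resize(i["color"][60:210,220:400],None,fx=4,fy=4,interpolation=2))
E
```

```text
[-0.09  0.49 -0.83  1.73  0.4   1.1  -2.33]
t [1.4, -2.9, 60.5] r [0.001, 0.003, -0.001]
[[320.0, 138.0], [319.0, 145.0]]
```

View pics/s1.png

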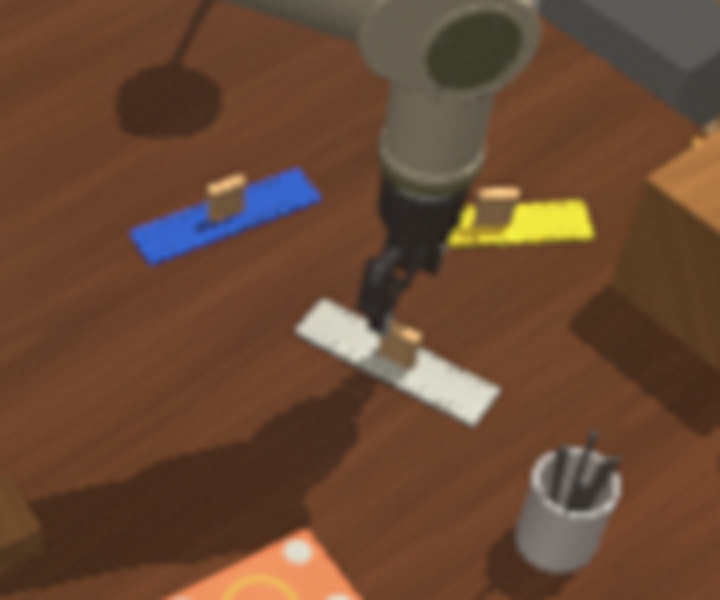

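The fingers straddle the grip (crop, about (400,340)), so I'll go down and close.

Call:
drive_tool:
  deltas:
    - {"tx":1,"ty":-3,"tz":20,"rx":0,"ry":0.003,"rz":0}
    - {"tx":1,"ty":-3,"tz":40,"rx":0,"ry":0.003,"rz":0}
    - {"tx":1,"ty":-3,"tz":60,"rx":0,"ry":0.003,"rz":0}
    - {"tx":1,"ty":-3,"tz":60,"rx":0,"ry":0.003,"rz":0}
    - {"tx":1,"ty":-3,"tz":60,"rx":0,"ry":0.003,"rz":0}

```text
time_s: 3.07
eef_pos: [450.0, 363.7, 22.9]
orientation: [0.99, 0.14, 0.002, -0.0]
ft_force: [-0.2, 0.2, 0.2]
opening: 1.001
grasp_force: 0.0
```

Call:
drive_tool:
  deltas:
    - {"tx":0,"ty":0,"tz":0,"rx":0,"ry":0,"rz":0}
    - {"tx":0,"ty":0,"tz":0,"rx":0,"ry":0,"rz":0}
    - {"tx":0,"ty":0,"tz":0,"rx":0,"ry":0,"rz":0}
    - {"tx":0,"ty":0,"tz":0,"rx":0,"ry":0,"rz":0}
    - {"tx":0,"ty":0,"tz":0,"rx":0,"ry":0,"rz":0}
    - {"tx":0,"ty":0,"tz":0,"rx":0,"ry":0,"rz":0}
    - {"tx":0,"ty":0,"tz":0,"rx":0,"ry":0,"rz":0}
    - {"tx":0,"ty":0,"tz":0,"rx":0,"ry":0,"rz":0}
    - {"tx":0,"ty":0,"tz":0,"rx":0,"ry":0,"rz":0}
    - {"tx":0,"ty":0,"tz":0,"rx":0,"ry":0,"rz":0}
  fingers: 255
  newtons: 60

```text
time_s: 3.9
eef_pos: [449.3, 363.7, 21.6]
orientation: [0.99, 0.14, 0.002, -0.0]
ft_force: [-1.1, -1.3, 4.9]
opening: 0.132
grasp_force: 61.3
```

Call:
drive_tool:
  deltas:
    - {"tx":0,"ty":0,"tz":-15,"rx":0,"ry":0,"rz":0}
    - {"tx":0,"ty":0,"tz":-30,"rx":0,"ry":0,"rz":0}
    - {"tx":0,"ty":0,"tz":-60,"rx":0,"ry":0,"rz":0}
    - {"tx":0,"ty":0,"tz":-60,"rx":0,"ry":0,"rz":0}

```text
time_s: 4.23
eef_pos: [450.6, 365.8, 87.3]
orientation: [0.99, 0.14, 0.004, -0.002]
ft_force: [1.3, 1.7, -1.8]
opening: 0.125
grasp_force: 60.4
```

```bash
python3 - <<'E'
from h import *; from cell import ctrl,vision
o=ctrl.get_obs(); print(o["qpos"].round(2),o["opening"],o["grasp_force"]); 
t=np.array([584.5,74.4])-85*np.array([np.cos(-.1485),np.sin(-.1485)]); print(t)
mv(o,[(*t,90,-.1485)])
E
```

```text
[-0.09  0.49 -0.83  1.72  0.4   1.1  -2.34] 0.12476591914778178 60.3649377822876
[500.43549957  86.97615871]
t [-29.5, 281.7, -3.8] r [0.003, -0.01, -1.141]
```

Call:
drive_tool:
  deltas:
    - {"tx":-3,"ty":28,"tz":0,"rx":0,"ry":-0.01,"rz":-0.115}
    - {"tx":-6,"ty":56,"tz":0,"rx":0,"ry":-0.01,"rz":-0.23}
    - {"tx":-9,"ty":84,"tz":0,"rx":0,"ry":-0.01,"rz":-0.345}
    - {"tx":-12,"ty":112,"tz":0,"rx":0,"ry":-0.01,"rz":-0.46}
    - {"tx":-15,"ty":140,"tz":0,"rx":0,"ry":-0.01,"rz":-0.575}
    - {"tx":-18,"ty":169,"tz":0,"rx":0,"ry":-0.01,"rz":-0.69}
    - {"tx":-21,"ty":197,"tz":0,"rx":0,"ry":-0.01,"rz":-0.805}
    - {"tx":-24,"ty":225,"tz":0,"rx":0,"ry":-0.01,"rz":-0.92}
    - {"tx":-27,"ty":253,"tz":0,"rx":0,"ry":-0.01,"rz":-1.035}
    - {"tx":-29,"ty":282,"tz":-3,"rx":0,"ry":-0.01,"rz":-1.141}

```text
time_s: 5.07
eef_pos: [499.0, 83.1, 84.7]
orientation: [0.756, 0.655, -0.004, 0.002]
ft_force: [0.6, 1.0, -2.9]
opening: 0.128
grasp_force: 60.3
```

Call:
drive_tool:
  deltas:
    - {"tx":0,"ty":0,"tz":0,"rx":0,"ry":0,"rz":0}
    - {"tx":0,"ty":0,"tz":0,"rx":0,"ry":0,"rz":0}
    - {"tx":0,"ty":0,"tz":0,"rx":0,"ry":0,"rz":0}

```text
time_s: 5.32
eef_pos: [499.3, 84.9, 84.8]
orientation: [0.758, 0.652, -0.003, 0.001]
ft_force: [-0.4, 0.7, -2.6]
opening: 0.132
grasp_force: 60.3
```

```bash
cat >> h.py <<'E'
def look():
    from cell import vision
    d={n:vision.get_image(n) for n in("top","scene")}; pickle.dump(d,open("im.pkl","wb")); return d["top"],d["scene"]
E
python3 - <<'E'
from h import *; from cell import ctrl,vision
t,s=look()
o=ctrl.get_obs(); print(o["qpos"].round(2),o["eef_pos"]); 
B=np.array([584.5,74.4]); u=np.array([np.cos(-.1485),np.sin(-.1485)])
mv(o,[(*(B-85*u),20.,-.1485),(*(B-76*u),20.,-.1485)])
a=cv2.resize(t["color"][140:240,170:290],(400,333),interpolation=2);b=cv2.resize(s["color"][140:260,230:374],(400,333),interpolation=2)
cv2.imwrite("pics/c2.png",np.hstack([a,b]))
E
```

```text
[ 0.64  0.41 -1.05  1.89  0.41  1.08 -0.72] [499.04193312  85.78550454  84.60166203]
t [1.8, 1.3, 64.6] r [-0.002, 0.007, 0.0]
t [1.8, 10.3, 64.6] r [-0.002, 0.007, 0.0]
```

View pics/c2.png

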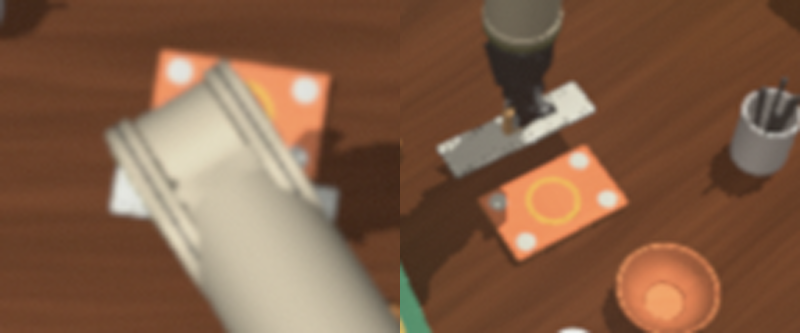

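Rule is held level and roughly parallel to the blank face (right panel, rule at about (515,130), blank at (553,200)). I'll lower it short of the face, then slide in and watch the force.

Call:
drive_tool:
  deltas:
    - {"tx":2,"ty":0,"tz":25,"rx":-0.002,"ry":0.007,"rz":0}
    - {"tx":2,"ty":0,"tz":48,"rx":-0.002,"ry":0.007,"rz":0}
    - {"tx":2,"ty":0,"tz":56,"rx":-0.002,"ry":0.007,"rz":0}
    - {"tx":2,"ty":0,"tz":60,"rx":-0.002,"ry":0.007,"rz":0}
    - {"tx":2,"ty":0,"tz":62,"rx":-0.002,"ry":0.007,"rz":0}
    - {"tx":2,"ty":0,"tz":62,"rx":-0.002,"ry":0.007,"rz":0}
    - {"tx":2,"ty":0,"tz":62,"rx":-0.002,"ry":0.007,"rz":0}

```text
time_s: 6.0
eef_pos: [500.0, 86.5, 23.2]
orientation: [0.758, 0.653, 0.001, 0.0]
ft_force: [-0.2, 0.8, -3.2]
opening: 0.134
grasp_force: 60.2
```

Call:
drive_tool:
  deltas:
    - {"tx":0,"ty":2,"tz":0,"rx":0,"ry":0,"rz":0}
    - {"tx":0,"ty":4,"tz":0,"rx":0,"ry":0,"rz":0}
    - {"tx":0,"ty":6,"tz":0,"rx":0,"ry":0,"rz":0}
    - {"tx":0,"ty":7,"tz":0,"rx":0,"ry":0,"rz":0}
    - {"tx":0,"ty":8,"tz":0,"rx":0,"ry":0,"rz":0}
    - {"tx":0,"ty":8,"tz":0,"rx":0,"ry":0,"rz":0}

```text
time_s: 6.5
eef_pos: [507.5, 84.9, 22.2]
orientation: [0.758, 0.652, 0.0, -0.0]
ft_force: [-0.5, 0.1, -3.4]
opening: 0.131
grasp_force: 60.2
```

```bash
python3 - <<'E'
from h import *; from cell import ctrl
o=ctrl.get_obs(); print(o["eef_pos"],o["ft_force"])
B=np.array([584.5,74.4]); u=np.array([np.cos(-.1485),np.sin(-.1485)]); w=o["eef_pos"][:2]-B; print(w@u, w@[-u[1],u[0]])
mv(o,[(*(B-75*u),20.,-.1485)])
E
```

```text
[507.49452148  84.88733919  22.24444463] [-0.47490019  0.07567683 -3.39610136]
-77.70961793385972 -1.0214139903817536
t [1.0, 2.7, 2.2] r [-0.0, -0.0, -0.001]
```

Call:
drive_tool:
  deltas:
    - {"tx":1,"ty":0,"tz":1,"rx":0,"ry":0,"rz":0}
    - {"tx":1,"ty":1,"tz":1,"rx":0,"ry":0,"rz":0}
    - {"tx":1,"ty":2,"tz":1,"rx":0,"ry":0,"rz":0}
    - {"tx":1,"ty":3,"tz":1,"rx":0,"ry":0,"rz":0}
    - {"tx":1,"ty":3,"tz":1,"rx":0,"ry":0,"rz":0}

```text
time_s: 6.92
eef_pos: [510.0, 85.8, 21.6]
orientation: [0.758, 0.653, -0.0, -0.0]
ft_force: [-4.4, -0.9, 6.3]
opening: 0.128
grasp_force: 61.7
```

Call:
drive_tool:
  deltas:
    - {"tx":0,"ty":1,"tz":0,"rx":0,"ry":0,"rz":0}
    - {"tx":0,"ty":2,"tz":0,"rx":0,"ry":0,"rz":0}
    - {"tx":0,"ty":2,"tz":0,"rx":0,"ry":0,"rz":0}

```text
time_s: 7.17
eef_pos: [510.3, 85.8, 21.6]
orientation: [0.757, 0.653, -0.002, -0.001]
ft_force: [-15.0, -1.7, 18.5]
opening: 0.126
grasp_force: 63.6
```

Contact with the face felt (15 N after 0.3 mm). I'll relax, open and go up.

Call:
drive_tool:
  deltas:
    - {"tx":0,"ty":-1.5,"tz":-1,"rx":0,"ry":0,"rz":0}
    - {"tx":0,"ty":-1.5,"tz":-1,"rx":0,"ry":0,"rz":0}

```text
time_s: 7.33
eef_pos: [510.4, 85.7, 22.2]
orientation: [0.758, 0.653, -0.0, -0.0]
ft_force: [-1.6, 1.5, -1.6]
opening: 0.131
grasp_force: 60.6
```

Call:
drive_tool:
  deltas:
    - {"tx":0,"ty":0,"tz":0,"rx":0,"ry":0,"rz":0}
    - {"tx":0,"ty":0,"tz":0,"rx":0,"ry":0,"rz":0}
    - {"tx":0,"ty":0,"tz":0,"rx":0,"ry":0,"rz":0}
    - {"tx":0,"ty":0,"tz":0,"rx":0,"ry":0,"rz":0}
    - {"tx":0,"ty":0,"tz":0,"rx":0,"ry":0,"rz":0}
    - {"tx":0,"ty":0,"tz":0,"rx":0,"ry":0,"rz":0}
  fingers: 0

```text
time_s: 7.83
eef_pos: [511.0, 85.4, 22.2]
orientation: [0.758, 0.652, 0.0, -0.0]
ft_force: [0.2, -0.5, -0.5]
opening: 0.959
grasp_force: 0.0
```

Call:
drive_tool:
  deltas:
    - {"tx":0,"ty":0,"tz":-20,"rx":0,"ry":0,"rz":0}
    - {"tx":0,"ty":0,"tz":-40,"rx":0,"ry":0,"rz":0}
    - {"tx":0,"ty":0,"tz":-80,"rx":0,"ry":0,"rz":0}
    - {"tx":0,"ty":0,"tz":-120,"rx":0,"ry":0,"rz":0}
    - {"tx":0,"ty":0,"tz":-150,"rx":0,"ry":0,"rz":0}
    - {"tx":0,"ty":0,"tz":-150,"rx":0,"ry":0,"rz":0}

```text
time_s: 8.33
eef_pos: [513.6, 86.5, 178.1]
orientation: [0.758, 0.653, 0.003, 0.002]
ft_force: [1.3, 0.6, -0.2]
opening: 1.005
grasp_force: 0.0
```

```bash
cat > plan.py <<'E'
from h import *
C=np.array([570.7,-272.7]); al=1.3364-np.pi/2; u=np.array([np.cos(al),np.sin(al)]); v=np.array([-u[1],u[0]])
H=C+65*u
def tab(th,r=159,dz=4,off=0):  # off: case-y offset of tab
    q=H+v*off+u*(-r*np.cos(th)+dz*np.sin(th)); return np.array([*q,78+r*np.sin(th)+dz*np.cos(th)])
YAW=1.3364-np.pi
E
python3 - <<'E'
from plan import *; from cell import ctrl
d=pickle.load(open("im0.pkl","rb"))
p=two(d["top"],(350.6,201.6),d["scene"],(187.2,235.1)); w=p[:2]-C; print("tab tri",p,w@u,w@v)
o=ctrl.get_obs(); print(o["qpos"].round(2)); P=tab(0); print(P); mv(o,[(P[0],P[1],130,YAW)])
E
```

```text
tab tri [ 493.39203698 -254.16690661  103.71609415] -79.49837511586165 0.07107324073606638
[ 0.71  0.32 -1.12  1.77  0.3   1.24 -0.63]
[ 479.27045583 -250.86794895   82.        ]
t [-338.9, 15.6, 47.6] r [0.004, -0.008, 1.656]
```

Call:
drive_tool:
  deltas:
    - {"tx":-34,"ty":2,"tz":0,"rx":0,"ry":0,"rz":0.12}
    - {"tx":-68,"ty":3,"tz":0,"rx":0,"ry":0,"rz":0.24}
    - {"tx":-102,"ty":5,"tz":0,"rx":0,"ry":0,"rz":0.36}
    - {"tx":-136,"ty":6,"tz":0,"rx":0,"ry":0,"rz":0.48}
    - {"tx":-170,"ty":8,"tz":0,"rx":0,"ry":0,"rz":0.6}
    - {"tx":-204,"ty":9,"tz":0,"rx":0,"ry":0,"rz":0.72}
    - {"tx":-238,"ty":11,"tz":0,"rx":0,"ry":0,"rz":0.84}
    - {"tx":-272,"ty":13,"tz":0,"rx":0,"ry":0,"rz":0.96}
    - {"tx":-306,"ty":14,"tz":0,"rx":0,"ry":0,"rz":1.08}
    - {"tx":-339,"ty":16,"tz":0,"rx":0,"ry":0,"rz":1.2}

```text
time_s: 9.17
eef_pos: [475.8, -254.2, 172.1]
orientation: [0.994, 0.108, -0.0, 0.0]
ft_force: [0.6, -0.0, 1.3]
opening: 0.998
grasp_force: 0.0
```

```bash
python3 - <<'E'
from plan import *; from cell import ctrl
d=pickle.load(open("im0.pkl","rb")); t,s=d["top"],d["scene"]
def quad(m):
    c=cv2.convexHull(big(m)); e=.01
    while len(q:=cv2.approxPolyDP(c,e*cv2.arcLength(c,True),True))>4: e+=.003
    return q[:,0]
# flap top only (bright green) in each view
qt=quad(mask(t,(45,80,95),(90,255,255),(300,130,415,215))); qs=quad(mask(s,(45,80,95),(90,255,255),(140,220,255,310)))
print(qt.tolist(),qs.tolist())
for a in qt:
    for b in qs:
        p=two(t,a,s,b); r=np.abs(proj(t,p)-a).max()+np.abs(proj(s,p)-b).max()
        if r<3 and 60<p[2]<150: w=p[:2]-C; print(a,b,p.round(1),"case",(w@u).round(1),(w@v).round(1))
t,s=look(); o=ctrl.get_obs()
print("blank",rect(t,big(mask(t,(0,90,120),(22,255,255),(205,145,280,205))),14))
print("rule",rect(t,big(mask(t,(0,0,120),(179,70,255),(200,188,285,225))),6))
cv2.imwrite("pics/c3.png",np.hstack([cv2.resize(t["color"][145:225,200:300],(400,320),interpolation=2),cv2.resize(s["color"][150:260,230:340],(320,320),interpolation=2)]))
print(o["qpos"].round(2)); P=tab(0.1); print(P); mv(o,[(P[0],P[1],150,YAW)])
E
```

```text
[[398, 166], [388, 205], [312, 186], [323, 146]] [[225, 228], [240, 263], [166, 294], [154, 256]]
[398 166] [166 294] [ 604.8 -403.9   80.4] case 63.6 -119.8
[388 205] [154 256] [ 484.5 -369.8   91.4] case -61.3 -114.5
[312 186] [225 228] [ 540.1 -142.3   88.4] case -60.1 119.7
[323 146] [240 263] [ 663.2 -176.1   82.5] case 67.5 115.5
blank (array([587.3,  74. ]), array([104.6, 168.7], dtype=float32), 1.4283)
rule (array([508. ,  84.5]), array([ 55.1, 207.3], dtype=float32), 1.4398)
[ 1.08  0.28 -0.76  1.73  0.2   1.22 -1.1 ]
[ 480.43148595 -251.14518612   97.85352991]
t [7.3, -6.0, 21.5] r [0.001, 0.001, 0.443]
```

View pics/c3.png

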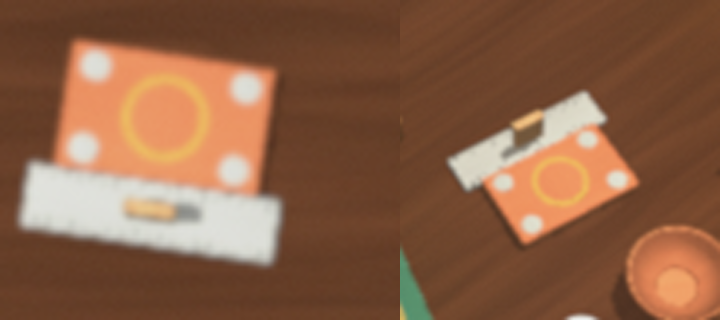

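The rule lies flush (left panel: rule at (150,212) against the blank's lower edge, within about 0.01 rad and 1 mm of centred). The flap is about 0.07 rad ajar, so I'll go down on the tab.

Call:
drive_tool:
  deltas:
    - {"tx":7,"ty":-6,"tz":10,"rx":0,"ry":0,"rz":0.12}
    - {"tx":7,"ty":-6,"tz":20,"rx":0,"ry":0,"rz":0.24}
    - {"tx":7,"ty":-6,"tz":20,"rx":0,"ry":0,"rz":0.36}
    - {"tx":7,"ty":-6,"tz":20,"rx":0,"ry":0,"rz":0.443}
    - {"tx":7,"ty":-6,"tz":50,"rx":0,"ry":0,"rz":0.443}
    - {"tx":7,"ty":-6,"tz":75,"rx":0,"ry":0,"rz":0.443}
    - {"tx":7,"ty":-6,"tz":94,"rx":0,"ry":0,"rz":0.443}
    - {"tx":7,"ty":-6,"tz":94,"rx":0,"ry":0,"rz":0.443}
    - {"tx":7,"ty":-6,"tz":94,"rx":0,"ry":0,"rz":0.443}

```text
time_s: 10.02
eef_pos: [481.6, -244.1, 77.8]
orientation: [0.994, -0.11, -0.001, -0.001]
ft_force: [-0.4, 0.0, 0.3]
opening: 1.001
grasp_force: 0.0
```

```bash
python3 - <<'E'
from plan import *; from cell import ctrl
t,s=look(); o=ctrl.get_obs(); print(o["qpos"].round(2),o["eef_pos"],o["ft_force"]); P=tab(.07); print(P)
mv(o,[(P[0],P[1],P[2]-16,YAW)])
a=cv2.resize(s["color"][185:275,140:250],(440,360),interpolation=2); b=cv2.resize(t["color"][170:250,310:400],(360,360)); cv2.imwrite("pics/c4.png",np.hstack([a,b]))
E
```

```text
[ 0.97  0.37 -0.68  1.83  0.27  1.04 -1.61] [ 482.76792963 -244.88119231   79.49362805] [ 0.15524088 -0.46312657  0.92801561]
[ 479.92131975 -251.02336582   93.11111673]
t [-1.4, 6.6, 2.4] r [0.0, -0.001, 0.014]
```

View pics/c4.png

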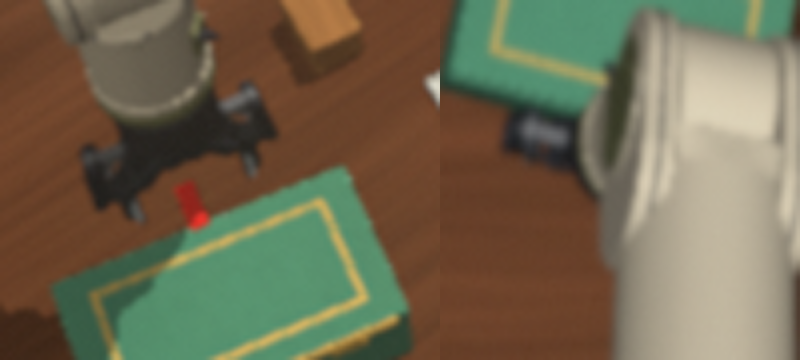

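Fingertips at crop (140,212) and (252,172) straddle the red tab at (190,205). I'll centre and close.

Call:
drive_tool:
  deltas:
    - {"tx":-1,"ty":6,"tz":2,"rx":0,"ry":0,"rz":0.014}
    - {"tx":-1,"ty":6,"tz":2,"rx":0,"ry":0,"rz":0.014}
    - {"tx":-1,"ty":6,"tz":2,"rx":0,"ry":0,"rz":0.014}
    - {"tx":-1,"ty":6,"tz":2,"rx":0,"ry":0,"rz":0.014}
    - {"tx":-1,"ty":6,"tz":2,"rx":0,"ry":0,"rz":0.014}
    - {"tx":-1,"ty":6,"tz":2,"rx":0,"ry":0,"rz":0.014}
    - {"tx":-1,"ty":6,"tz":2,"rx":0,"ry":0,"rz":0.014}
    - {"tx":-1,"ty":6,"tz":2,"rx":0,"ry":0,"rz":0.014}
    - {"tx":-1,"ty":6,"tz":2,"rx":0,"ry":0,"rz":0.014}
    - {"tx":-1,"ty":6,"tz":2,"rx":0,"ry":0,"rz":0.014}
  fingers: 255
  newtons: 40

```text
time_s: 10.95
eef_pos: [479.7, -250.3, 76.1]
orientation: [0.993, -0.117, -0.0, -0.0]
ft_force: [0.1, 0.8, 0.0]
opening: 0.178
grasp_force: 38.9
```

```bash
python3 - <<'E'
from plan import *; from cell import ctrl
o=ctrl.get_obs(); print(o["qpos"].round(2),o["eef_pos"],o["ft_force"],o["opening"])
dP=o["eef_pos"]-tab(.07)
mv(o,[(*(tab(th)+dP),YAW) for th in (.07,.2,.35,.5,.65,.8,.95,1.1,1.25,1.4,1.5,1.6)])
E
```

```text
[ 0.97  0.37 -0.68  1.83  0.27  1.03 -1.61] [ 479.69205402 -250.25182777   76.13568886] [0.09302836 0.81648698 0.04259312] 0.17793234339826813
t [0.0, 0.0, 0.0] r [-0.0, 0.0, -0.001]
t [3.3, -0.0, -20.4] r [-0.0, 0.0, -0.001]
t [10.3, -0.0, -43.2] r [-0.0, 0.0, -0.001]
t [20.7, -0.0, -64.6] r [-0.0, 0.0, -0.001]
t [34.1, -0.1, -84.3] r [-0.0, 0.0, -0.001]
t [50.4, -0.1, -101.8] r [-0.0, 0.0, -0.001]
t [69.1, -0.1, -116.6] r [-0.0, 0.0, -0.001]
t [89.7, -0.1, -128.4] r [-0.0, 0.0, -0.001]
t [111.9, -0.1, -137.1] r [-0.0, 0.0, -0.001]
t [135.2, -0.1, -142.3] r [-0.0, 0.0, -0.001]
t [151.0, -0.1, -143.8] r [-0.0, 0.0, -0.001]
t [166.9, -0.1, -143.8] r [-0.0, 0.0, -0.001]
```

Call:
drive_tool:
  deltas:
    - {"tx":1.5,"ty":0,"tz":-10,"rx":0,"ry":0,"rz":0}
    - {"tx":3.3,"ty":0,"tz":-20,"rx":0,"ry":0,"rz":0}
    - {"tx":6.5,"ty":0,"tz":-32,"rx":0,"ry":0,"rz":0}
    - {"tx":10.3,"ty":0,"tz":-43,"rx":0,"ry":0,"rz":0}
    - {"tx":15,"ty":0,"tz":-54,"rx":0,"ry":0,"rz":0}
    - {"tx":21,"ty":0,"tz":-65,"rx":0,"ry":0,"rz":0}
    - {"tx":27,"ty":0,"tz":-75,"rx":0,"ry":0,"rz":0}
    - {"tx":34,"ty":0,"tz":-84,"rx":0,"ry":0,"rz":0}
    - {"tx":42,"ty":0,"tz":-93,"rx":0,"ry":0,"rz":0}
    - {"tx":50,"ty":0,"tz":-102,"rx":0,"ry":0,"rz":0}

```text
time_s: 11.78
eef_pos: [528.0, -261.7, 177.7]
orientation: [0.993, -0.117, -0.001, -0.001]
ft_force: [6.3, -0.1, -13.6]
opening: 0.175
grasp_force: 39.2
```

```bash
python3 - <<'E'
from plan import *; from cell import ctrl
o=ctrl.get_obs(); print(o["qpos"].round(2),o["eef_pos"],o["ft_force"],o["opening"],o["moment"])
dP=np.array([479.7,-250.3,76.1])-tab(.07)
mv(o,[(*(tab(th)+dP),YAW) for th in (.8,.95,1.1,1.25,1.4,1.5,1.6)])
E
```

```text
[ 0.94  0.37 -0.69  1.6   0.24  1.26 -1.6 ] [ 528.01029192 -261.69947265  177.69106958] [  6.27841333  -0.05602024 -13.61162178] 0.17536166207419068 [ 0.0646838  -1.04175121  0.00459313]
t [0.8, 0.1, -0.1] r [-0.001, 0.002, -0.0]
t [19.4, 0.1, -15.0] r [-0.001, 0.002, -0.0]
t [40.1, 0.1, -26.9] r [-0.001, 0.002, -0.0]
t [62.3, 0.1, -35.6] r [-0.001, 0.002, -0.0]
t [85.5, 0.1, -40.9] r [-0.001, 0.002, -0.0]
t [101.3, 0.0, -42.4] r [-0.001, 0.002, -0.0]
t [117.2, 0.0, -42.4] r [-0.001, 0.002, -0.0]
```

Call:
drive_tool:
  deltas:
    - {"tx":10,"ty":0,"tz":-8,"rx":0,"ry":0,"rz":0}
    - {"tx":19,"ty":0,"tz":-15,"rx":0,"ry":0,"rz":0}
    - {"tx":30,"ty":0,"tz":-21,"rx":0,"ry":0,"rz":0}
    - {"tx":40,"ty":0,"tz":-27,"rx":0,"ry":0,"rz":0}
    - {"tx":51,"ty":0,"tz":-32,"rx":0,"ry":0,"rz":0}
    - {"tx":62,"ty":0,"tz":-36,"rx":0,"ry":0,"rz":0}
    - {"tx":74,"ty":0,"tz":-39,"rx":0,"ry":0,"rz":0}
    - {"tx":86,"ty":0,"tz":-41,"rx":0,"ry":0,"rz":0}
    - {"tx":101,"ty":0,"tz":-42.5,"rx":0,"ry":0,"rz":0}
    - {"tx":117,"ty":0,"tz":-42.5,"rx":0,"ry":0,"rz":0}

```text
time_s: 12.62
eef_pos: [641.9, -288.7, 221.1]
orientation: [0.993, -0.117, -0.001, -0.001]
ft_force: [-3.0, 3.2, 2.2]
opening: 0.174
grasp_force: 44.0
```

Call:
drive_tool:
  deltas:
    - {"tx":10,"ty":0,"tz":0,"rx":0,"ry":0,"rz":0}
    - {"tx":20,"ty":0,"tz":2,"rx":0,"ry":0,"rz":0}
    - {"tx":20,"ty":0,"tz":2,"rx":0,"ry":0,"rz":0}

```text
time_s: 12.87
eef_pos: [662.9, -293.7, 219.0]
orientation: [0.993, -0.117, 0.0, -0.001]
ft_force: [0.9, 1.5, 4.6]
opening: 0.176
grasp_force: 44.2
```

Call:
drive_tool:
  deltas:
    - {"tx":0,"ty":0,"tz":0,"rx":0,"ry":0,"rz":0}
    - {"tx":0,"ty":0,"tz":0,"rx":0,"ry":0,"rz":0}
    - {"tx":0,"ty":0,"tz":0,"rx":0,"ry":0,"rz":0}
    - {"tx":0,"ty":0,"tz":0,"rx":0,"ry":0,"rz":0}
    - {"tx":0,"ty":0,"tz":0,"rx":0,"ry":0,"rz":0}
  fingers: 0

```text
time_s: 13.28
eef_pos: [661.2, -294.4, 218.6]
orientation: [0.993, -0.117, -0.0, 0.0]
ft_force: [0.5, -0.2, 0.1]
opening: 0.872
grasp_force: 0.0
```

Call:
drive_tool:
  deltas:
    - {"tx":0,"ty":0,"tz":-15,"rx":0,"ry":0,"rz":0}
    - {"tx":0,"ty":0,"tz":-40,"rx":0,"ry":0,"rz":0}
    - {"tx":0,"ty":0,"tz":-70,"rx":0,"ry":0,"rz":0}
    - {"tx":0,"ty":0,"tz":-90,"rx":0,"ry":0,"rz":0}
    - {"tx":-40,"ty":0,"tz":-100,"rx":0,"ry":0,"rz":0}
    - {"tx":-80,"ty":0,"tz":-100,"rx":0,"ry":0,"rz":0}
    - {"tx":-120,"ty":0,"tz":-100,"rx":0,"ry":0,"rz":0}
    - {"tx":-160,"ty":0,"tz":-100,"rx":0,"ry":0,"rz":0}
    - {"tx":-190,"ty":0,"tz":-100,"rx":0,"ry":0,"rz":0}

```text
time_s: 14.03
eef_pos: [474.0, -249.3, 318.4]
orientation: [0.993, -0.118, -0.001, 0.0]
ft_force: [-0.5, -0.6, 0.3]
opening: 1.003
grasp_force: 0.0
```

```bash
python3 - <<'E'
from plan import *; from cell import ctrl
t,s=look(); o=ctrl.get_obs(); print(o["qpos"].round(2),o["eef_pos"])
b=cv2.resize(t["color"][100:230,290:420],(390,390),interpolation=2); a=cv2.resize(s["color"][185:315,130:260],(390,390),interpolation=2); cv2.imwrite("pics/c5.png",np.hstack([a,b]))
E
```

```text
[ 1.03  0.16 -0.71  1.52  0.11  1.5  -1.49] [ 473.13774352 -249.78776902  319.50908502]
```

View pics/c5.png

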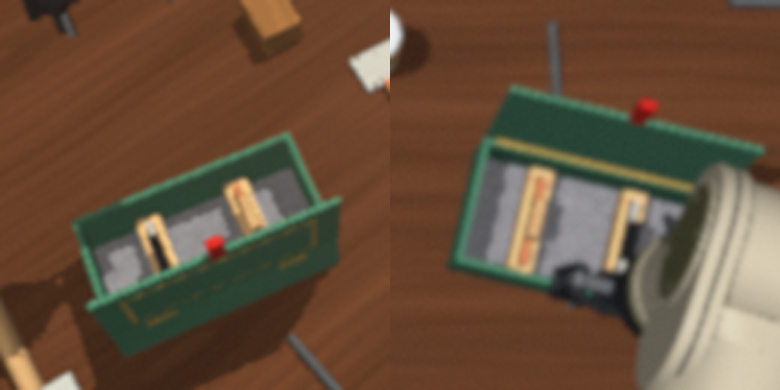

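The flap stands open, leaning a little past upright (scene crop, red tab at (215,245)). Two plates show in the top crop. The one at (532,220), in the +y slot, has the pale wooden grip and orange copper ends, so it is the wanted one. The one at (635,240), in the -y slot, has the black grip and is the spare. Next I'll measure the grip.

```bash
python3 - <<'E'
from plan import *; from cell import ctrl
d=pickle.load(open("im.pkl","rb")); t,s=d["top"],d["scene"]; o=ctrl.get_obs()
m=mask(t,(5,60,110),(30,255,255),(322,150,352,195)); c=big(m); r=rect(t,c,45); print("slot",r); w=np.array(r[0])-C; print(w@u,w@v)
# upright grip end colours: print enlarged
a=cv2.resize(t["color"][150:196,322:352],(390,598),interpolation=cv2.INTER_CUBIC); b=cv2.resize(s["color"][238:270,198:224],(390,480),interpolation=cv2.INTER_CUBIC)
q=np.zeros((598,780,3),np.uint8); q[:,:390]=a; q[:480,390:]=b; cv2.imwrite("pics/c6.png",q)
for im in(t,s):
    P=C+50*v; print("expected grip top",proj(im,[*P,70]).round(1),proj(im,[*(P+20*u),70]).round(1),proj(im,[*(P-20*u),70]).round(1))
E
```

```text
slot (array([ 587.7, -224.2]), array([111.7,  30.3], dtype=float32), 2.9105)
5.270721008080867 51.12210383048584
expected grip top [[338.1 173.1]] [[339.6 166.8]] [[336.6 179.5]]
expected grip top [[212.3 254.6]] [[214.6 260. ]] [[210.  249.3]]
```

View pics/c6.png

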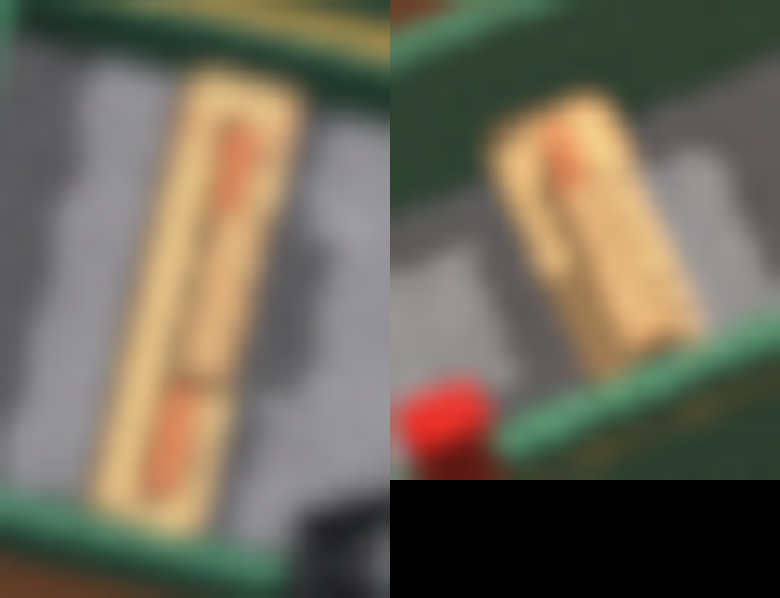

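The enlarged crop confirms copper plate ends with a pale grip, whose centre is at top pixel (338.7,172.7), matching the expected (338.1,173.1).

```bash
python3 - <<'E'
from plan import *; from cell import ctrl
d=pickle.load(open("im.pkl","rb")); t=d["top"]; o=ctrl.get_obs()
P=ray(t,(338.7,172.7),70)[0]; print(P,C+50*v); mv(o,[(P[0],P[1],200,YAW),(P[0],P[1],110,YAW),(P[0],P[1],44,YAW)])
E
```

```text
[ 583.70244904 -225.91335715   70.        ] [ 582.31279311 -224.06726374]
t [101.9, -49.7, 119.2] r [0.004, 0.001, -0.003]
t [102.0, -50.0, 209.2] r [0.004, 0.001, -0.003]
t [102.1, -50.2, 275.2] r [0.004, 0.001, -0.003]
```

Call:
drive_tool:
  deltas:
    - {"tx":30,"ty":-15,"tz":20,"rx":0.004,"ry":0.001,"rz":-0.003}
    - {"tx":60,"ty":-30,"tz":40,"rx":0.004,"ry":0.001,"rz":-0.003}
    - {"tx":90,"ty":-44,"tz":60,"rx":0.004,"ry":0.001,"rz":-0.003}
    - {"tx":102,"ty":-50,"tz":95,"rx":0.004,"ry":0.001,"rz":-0.003}
    - {"tx":102,"ty":-50,"tz":130,"rx":0.004,"ry":0.001,"rz":-0.003}
    - {"tx":102,"ty":-50,"tz":165,"rx":0.004,"ry":0.001,"rz":-0.003}
    - {"tx":102,"ty":-50,"tz":200,"rx":0.004,"ry":0.001,"rz":-0.003}
    - {"tx":102,"ty":-50,"tz":210,"rx":0.004,"ry":0.001,"rz":-0.003}
    - {"tx":102,"ty":-50,"tz":210,"rx":0.004,"ry":0.001,"rz":-0.003}
  fingers: 110

```text
time_s: 14.88
eef_pos: [586.1, -224.6, 105.8]
orientation: [0.993, -0.116, -0.002, -0.003]
ft_force: [-0.2, 0.2, 0.4]
opening: 0.571
grasp_force: 0.0
```

```bash
python3 - <<'E'
from plan import *; from cell import ctrl
t,s=look(); o=ctrl.get_obs(); P=(583,-225); print(o["opening"],o["eef_pos"]); mv(o,[(*P,44,YAW)])
print(proj(s,[[*P,70],o["eef_pos"]]))
cv2.imwrite("pics/c7.png",cv2.resize(s["color"][195:295,150:260],(660,600),interpolation=cv2.INTER_CUBIC))
E
```

```text
0.5674995902830657 [ 588.51965004 -225.09496294  110.31916384]
t [-5.5, 1.5, 66.3] r [-0.004, -0.002, 0.002]
[[212.14508731 254.92383751]
 [211.71073913 250.74061602]]
```

View pics/c7.png

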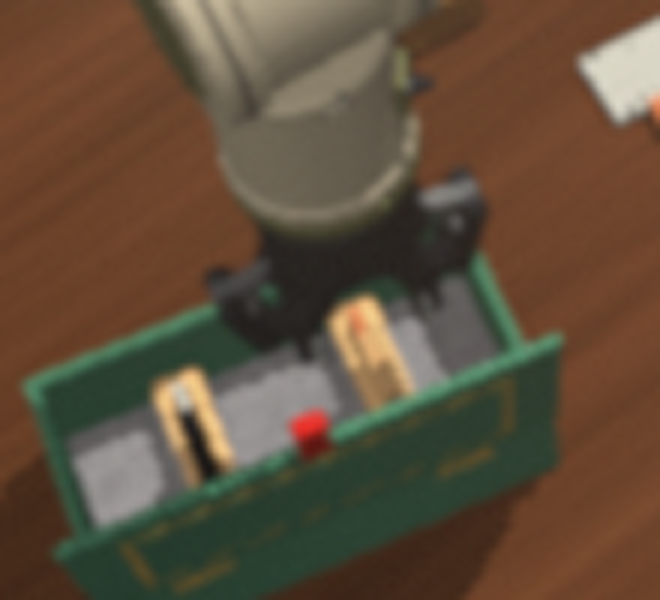

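Fingertips at (305,345) and (425,290) straddle the pale grip at (370,350), clear of the walls and the spare. Descend.

Call:
drive_tool:
  deltas:
    - {"tx":-4,"ty":1,"tz":10,"rx":-0.003,"ry":-0.002,"rz":0.002}
    - {"tx":-5,"ty":1,"tz":25,"rx":-0.003,"ry":-0.002,"rz":0.002}
    - {"tx":-5,"ty":1,"tz":40,"rx":-0.003,"ry":-0.002,"rz":0.002}
    - {"tx":-5,"ty":1,"tz":55,"rx":-0.003,"ry":-0.002,"rz":0.002}
    - {"tx":-5,"ty":1,"tz":64,"rx":-0.003,"ry":-0.002,"rz":0.002}
    - {"tx":-5,"ty":1,"tz":64,"rx":-0.003,"ry":-0.002,"rz":0.002}
    - {"tx":-5,"ty":1,"tz":64,"rx":-0.003,"ry":-0.002,"rz":0.002}

```text
time_s: 15.57
eef_pos: [582.5, -224.3, 44.3]
orientation: [0.993, -0.117, -0.001, -0.001]
ft_force: [-0.4, 0.2, -0.1]
opening: 0.57
grasp_force: 0.0
```

Call:
drive_tool:
  deltas:
    - {"tx":0,"ty":0,"tz":0,"rx":0,"ry":0,"rz":0}
    - {"tx":0,"ty":0,"tz":0,"rx":0,"ry":0,"rz":0}
    - {"tx":0,"ty":0,"tz":0,"rx":0,"ry":0,"rz":0}
    - {"tx":0,"ty":0,"tz":0,"rx":0,"ry":0,"rz":0}
    - {"tx":0,"ty":0,"tz":0,"rx":0,"ry":0,"rz":0}
    - {"tx":0,"ty":0,"tz":0,"rx":0,"ry":0,"rz":0}
    - {"tx":0,"ty":0,"tz":0,"rx":0,"ry":0,"rz":0}
  fingers: 255
  newtons: 50

```text
time_s: 16.15
eef_pos: [583.2, -224.4, 45.4]
orientation: [0.993, -0.117, 0.0, -0.001]
ft_force: [-0.3, 1.5, 6.0]
opening: 0.128
grasp_force: 49.7
```

Call:
drive_tool:
  deltas:
    - {"tx":0,"ty":0,"tz":-8,"rx":0,"ry":0,"rz":0}
    - {"tx":0,"ty":0,"tz":-18,"rx":0,"ry":0,"rz":0}
    - {"tx":0,"ty":0,"tz":-30,"rx":0,"ry":0,"rz":0}
    - {"tx":0,"ty":0,"tz":-45,"rx":0,"ry":0,"rz":0}
    - {"tx":0,"ty":0,"tz":-60,"rx":0,"ry":0,"rz":0}
    - {"tx":0,"ty":0,"tz":-75,"rx":0,"ry":0,"rz":0}
    - {"tx":0,"ty":0,"tz":-90,"rx":0,"ry":0,"rz":0}
    - {"tx":0,"ty":0,"tz":-105,"rx":0,"ry":0,"rz":0}
    - {"tx":0,"ty":0,"tz":-115,"rx":0,"ry":0,"rz":0}
    - {"tx":0,"ty":0,"tz":-115,"rx":0,"ry":0,"rz":0}

```text
time_s: 16.98
eef_pos: [583.8, -225.0, 162.7]
orientation: [0.993, -0.117, 0.001, -0.0]
ft_force: [0.7, -0.0, -1.4]
opening: 0.129
grasp_force: 48.7
```

```bash
python3 - <<'E'
from plan import *; from cell import ctrl
t,s=look(); o=ctrl.get_obs(); print(o["opening"],o["eef_pos"],o["ft_force"],o["qpos"].round(2))
B=(585.5,74.2); mv(o,[(*B,159,-.147),(*B,105,-.147)])
# is the black spare / copper still in the slots? colours at slot centres
for nm,k in(("cu",50),("sp",-50)):
    p=proj(s,[*(C+k*v),36])[0].round().astype(int); print(nm,p,s["color"][p[1]-3:p[1]+4,p[0]-3:p[0]+4].mean((0,1)))
E
```

```text
0.1310367766882158 [ 582.60411951 -224.76872879  159.72435777] [-0.78918076 -0.21204939 -2.36277642] [ 0.83  0.47 -0.7   1.52  0.31  1.26 -1.72]
t [-66.6, -291.5, 1.1] r [-0.002, -0.0, -1.658]
t [-66.5, -291.4, 55.1] r [-0.002, -0.0, -1.658]
cu [213 259] [103.63265306 139.71428571 165.91836735]
sp [184 272] [ 65.75510204  91.97959184 106.95918367]
```

Call:
drive_tool:
  deltas:
    - {"tx":-5,"ty":-25,"tz":-10,"rx":0,"ry":0,"rz":0}
    - {"tx":-12,"ty":-55,"tz":-10,"rx":0,"ry":0,"rz":-0.12}
    - {"tx":-19,"ty":-85,"tz":-10,"rx":0,"ry":0,"rz":-0.24}
    - {"tx":-26,"ty":-115,"tz":-10,"rx":0,"ry":0,"rz":-0.36}
    - {"tx":-33,"ty":-145,"tz":-10,"rx":0,"ry":0,"rz":-0.48}
    - {"tx":-40,"ty":-175,"tz":-10,"rx":0,"ry":0,"rz":-0.6}
    - {"tx":-47,"ty":-205,"tz":-10,"rx":0,"ry":0,"rz":-0.72}
    - {"tx":-54,"ty":-235,"tz":-10,"rx":0,"ry":0,"rz":-0.84}
    - {"tx":-60,"ty":-265,"tz":-10,"rx":0,"ry":0,"rz":-0.96}
    - {"tx":-66,"ty":-291,"tz":-10,"rx":0,"ry":0,"rz":-1.08}

```text
time_s: 17.92
eef_pos: [585.2, 75.7, 169.1]
orientation: [0.91, 0.414, -0.001, -0.001]
ft_force: [0.2, 0.9, -1.6]
opening: 0.129
grasp_force: 48.8
```

```bash
python3 - <<'E'
from plan import *; from cell import ctrl
o=ctrl.get_obs(); print(o["qpos"].round(2),o["eef_pos"]); mv(o,[(585.5,74.2,105,-.144)])
E
```

```text
[ 0.57  0.48 -1.    1.6   0.41  1.29 -1.22] [585.23468134  75.66483566 169.09494845]
t [-0.9, 1.3, 64.1] r [-0.003, -0.001, -0.574]
```

Call:
drive_tool:
  deltas:
    - {"tx":-1,"ty":1,"tz":10,"rx":-0.003,"ry":0,"rz":-0.12}
    - {"tx":-1,"ty":1,"tz":20,"rx":-0.003,"ry":0,"rz":-0.24}
    - {"tx":-1,"ty":1,"tz":32,"rx":-0.003,"ry":0,"rz":-0.36}
    - {"tx":-1,"ty":1,"tz":44,"rx":-0.003,"ry":0,"rz":-0.48}
    - {"tx":-1,"ty":1,"tz":56,"rx":-0.003,"ry":0,"rz":-0.574}
    - {"tx":-1,"ty":1,"tz":64,"rx":-0.003,"ry":0,"rz":-0.574}
    - {"tx":-1,"ty":1,"tz":64,"rx":-0.003,"ry":0,"rz":-0.574}
    - {"tx":-1,"ty":1,"tz":64,"rx":-0.003,"ry":0,"rz":-0.574}
    - {"tx":-1,"ty":1,"tz":64,"rx":-0.003,"ry":0,"rz":-0.574}
    - {"tx":-1,"ty":1,"tz":64,"rx":-0.003,"ry":0,"rz":-0.574}

```text
time_s: 18.75
eef_pos: [586.4, 72.5, 106.8]
orientation: [0.759, 0.651, 0.001, 0.001]
ft_force: [0.6, 0.4, -0.2]
opening: 0.132
grasp_force: 48.8
```

Call:
drive_tool:
  deltas:
    - {"tx":0,"ty":0,"tz":0,"rx":0,"ry":0,"rz":0}
    - {"tx":0,"ty":0,"tz":0,"rx":0,"ry":0,"rz":0}
    - {"tx":0,"ty":0,"tz":0,"rx":0,"ry":0,"rz":0}
    - {"tx":0,"ty":0,"tz":0,"rx":0,"ry":0,"rz":0}
    - {"tx":0,"ty":0,"tz":0,"rx":0,"ry":0,"rz":0}
    - {"tx":0,"ty":0,"tz":0,"rx":0,"ry":0,"rz":0}
    - {"tx":0,"ty":0,"tz":0,"rx":0,"ry":0,"rz":0}
    - {"tx":0,"ty":0,"tz":0,"rx":0,"ry":0,"rz":0}

```text
time_s: 19.42
eef_pos: [586.0, 72.4, 106.0]
orientation: [0.758, 0.652, 0.001, 0.0]
ft_force: [-0.3, 0.2, -0.7]
opening: 0.131
grasp_force: 48.8
```

```bash
python3 - <<'E'
from plan import *; from cell import ctrl
t,s=look(); o=ctrl.get_obs(); print(o["qpos"].round(2),o["eef_pos"],o["opening"],o["grasp_force"],np.abs(o["dq"]).max()); mv(o,[(585.5,74.2,105,-.144)])
# rule seen in the scene view at first placing and now; flap tab; spare
print("rule scene",rect(s,big(mask(s,(0,0,120),(179,70,255),(240,165,305,230))),6))
c=big(mask(s,(0,150,100),(8,255,255),(150,225,260,310))); print("tab scene px",c.mean(0))
m=mask(s,(4,90,120),(16,255,255),(240,150,310,230)); n,_,st,ce=cv2.connectedComponentsWithStats(m); print(st.tolist())
# copper plate ends expected
yv=np.array([-np.sin(-.147),np.cos(-.147)]); p=o["eef_pos"]
print(proj(s,[[*(p[:2]+k*45*yv),p[2]-36+h] for k in(-1,1) for h in(0,40)]).round(0).tolist())
E
```

```text
[ 0.61  0.59 -1.06  1.66  0.55  1.22 -0.73] [586.0205329   72.36524693 106.00915936] 0.12742808991161392 48.828962445259094 0.002138372873803504
t [1.7, -0.8, 1.0] r [0.002, -0.0, -0.007]
rule scene (array([504.1,  56.5]), array([ 53.7, 144.8], dtype=float32), 1.4324)
tab scene px [201.2 265.8]
[[0, 0, 512, 384, 195654], [304, 163, 1, 1, 1], [268, 187, 11, 9, 52], [299, 187, 1, 1, 1], [301, 190, 1, 2, 2], [263, 195, 1, 1, 1], [265, 194, 1, 1, 1], [258, 195, 52, 35, 893], [259, 197, 1, 1, 1], [261, 196, 1, 1, 1], [251, 201, 1, 1, 1]]
[[274.0, 211.0], [274.0, 204.0], [297.0, 199.0], [297.0, 193.0]]
```

The plate is still held (12 mm opening, 49 N). The arm is at rest over the blank, the rule angle is unchanged, and the flap tab is where it was left.

```bash
python3 -c "
from cell import workorder; print(workorder.sign_off())"
```

```text
the job is handed in; nothing more can be done
None
```

I handed the job in at about 19.5 s of the 53 s allowed, but sign-off returned no verdict: the straightedge was flush and released, the flap standing open, and the copper plate held upright about 55 mm above the middle of the blank.

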